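Clamp the stain-remover bottle and open its safety cap

ROBOT

A 6-joint arm with a two-finger parallel gripper is mounted at the origin on the work surface. World frame = base frame: x ahead of the robot, y to its left, z up, the work surface at z = 0. Lengths are in m, angles in rad, forces in N, time in s.
With the tool pointing down it reaches from about 0.225 to 0.875 m from the base axis. Payload 3.4 kg.
Tool frame: the origin (TCP) lies at the very end of the fingers, on their centre line; the grasp point (between the pads) lies 19 mm behind it (grasp_offset is the distance from the TCP to the grasp point, in m); y points along the fingers, z is the direction in which the jaws open and shut, and the axes are right-handed (so a half turn about y gives the same grasp; the last joint's range is limited). The gripper opens to 85 mm and grips with 20 to 120 N. Pads are 22 mm wide; open, the fingers measure 114 mm over their backs; the gripper's body (76 mm by 85 mm) begins 54 mm behind the grasp point. The pads swing forward as they close: fully open they stand 13 mm farther back than shut.
Start: joints at [-1.281, 0.276, 1.505, -0, 1.361, -0.121], TCP at [0.23, -0.527, 0.231] pointing down, gripper open.
Joint ranges: [-2.89, 2.89], [-0.75, 2.08], [0.22, 2.7], [-1.18, 4.32], [0.11, 2.71], [-2.7, 2.7]. Speed limits (rad/s): [2.57, 2.57, 3.14, 3.14, 3.14, 3.14].

INTERFACE

Orientations are given as a unit quaternion [w, x, y, z].
In Python, from rig import get_state, get_image, sign_off, grasp_offset gives the robot as it stands.
- The arm moves only by the shell command python3 -m jog 'ROWS' [FORCE]. ROWS is JSON, one flat list of numbers, 7 for each row, row after row: the closure in counts, from 0 (fully open) to 255 (shut), then the shift along the tool's x, y, z in cm, then the turn, a rotation vector about the tool's x, y, z in units of 8 degrees (1.0 is 8 degrees). In form: [jaw, tx, ty, tz, rx, ry, rz, jaw, tx, ty, tz, rx, ry, rz, ...]. A call has 1 to 12 rows; each row is the pose to reach, as a shift and turn from the pose commanded when the call began, along the tool's axes at that moment; what a row does not reach only later rows make up. A row lasts 1/8 s, in which the tool goes at most 62.5 mm and 10.7 degrees, less where a joint would pass 70% of its speed; a pose out of reach is approached as far as the arm can. A call with a gripper value outside its range is refused whole. The fingers move at their own pace and stop on an object; FORCE is the grip in N (left out, the last holds). Time passes only in rows, so rows that repeat a pose let the fingers close. It gives the time, the measured TCP pose, the force and the opening at its end, in the units of the state.
- get_state(): the state, without advancing time (a new reading comes with each control period).
- get_image(name): name is "side" or "top"; returns a dict with "color" (400x640x3 uint8, blue, green, red), "mtx" (3x3 intrinsics, pixels), "k1" (the pictures are not rectified: a ray, as slopes to the right and down, at radius r is drawn at 1 + k1 r^2 times it, then the intrinsics apply), "R" (3x3) and "t" (3): a world point X has camera coordinates R X + t. Camera axes: x right, y down, z forward; pixel columns grow to the right and rows downward; lengths in m; the calibration is good to about 2 mm. A picture is of the moment at which its call begins. There is no depth.
- sign_off(): hands the job in, once; it reports no verdict.
The state is a dict: "clock": time; "qpos": joint angles; "qd": joint speeds; "effort": joint torques, N m; "position": TCP position; "ee_rot": TCP orientation; "contact_force": force on the tool from outside, world axes, zero at the start; "moment": the same for the moment, N m; "width": finger opening in m.
Only numpy, scipy, OpenCV 4.12 (cv2) and the standard library are available. Lean on these libraries where they do the work, as an engineer would, in place of code of your own. Each camera call takes 0.05 s, during which the arm holds its last target.

TASK

At the laundry desk, swing the holder's cam lever all the way over so that the jaw clamps the bottle. Then press the bottle's safety cap down against its spring, twist it anticlockwise about a quarter turn while it is down, and lift it straight up off the neck, leaving the bottle standing clamped in the holder and the things around it alone. The program finishes while the gripper is still holding the cap, level and motionless, right above the bottle and about 10 cm higher than where it sat; do not put it down or let go.

Things in the scene. Friction and masses are not known exactly. Their poses are not given: they have to be found in the camera images.
- holder: Aluminium bottle holder fixed to the desk; base plate 12 mm thick, 100 mm (x) by 205 mm (y -140 to +65). Origin on the desk below the clamped bottle's axis, z up. V fence on its +y side, 67 mm high; jaw on its -y side, 56 mm high, slides up to 13 mm along +y. Behind the jaw the cam lever's vertical pivot at x 0, y -110 mm, 72 mm high.
- cam_lever (a joint): Lever angle, rad, grows clockwise seen from above. 0: handle points along the holder's +x, jaw open. 1.57: hard stop, handle points along the holder's -y, away from the bottle, jaw clamped; 1.35 up counts as fully over. Starts at 0 to 0.3, stays where left. Turning takes 0.3 to 0.5 N m.
- lever_grip (a point): Point on the handle's centre line, 90 mm from the pivot, 61 mm above the desk; x axis outwards along the handle. The handle is a straight level bar 14 mm wide and high, from the pivot to a 22 mm ball at 106 mm; below it is free space outside the base plate. 4 to 6 N here, sideways, swing it.
- bottle: Loose round white bottle, 0.5 to 0.9 kg, 72 mm in diameter to 90 mm up, shoulder to 107 mm, neck 24 mm thick (36 mm over two lugs) to 138 mm. Origin: centre of the underside, standing on the base plate; z up, turn about z arbitrary. At first 2 to 4 mm short of the fence; the closing jaw pushes it home.
- cap: Round ribbed grey cap, 54 mm in diameter, 30 mm high, wall 3.5 mm, 30 g, over the bottle's neck. Origin: centre of its lower rim, z up. Closed, the rim is 118 mm above the bottle's underside (130 mm above the desk), 11 mm above the shoulder. Grip its side from above, in any direction; 35 N of grip carries press and twist.
- cap_top (a point): Centre of the cap's top, 30 mm above its rim. Push-and-turn lock: the cap must go down over 4.2 mm (hard stop at 6 mm) against a spring of 6 to 10 N and, kept down, be turned anticlockwise seen from above. From 60 to 120 degrees of turn it is free to lift straight off. It does not turn clockwise, nor without pressing.
- cup: Bystander: white plastic measuring cup, 72 mm across, 75 mm high, origin at the centre of its underside.
- brush: Bystander: wooden scrubbing brush standing on its bristles, 150 mm long along its x, 55 mm wide, 42 mm high, origin at the centre of its underside.
- tin: Bystander: steel tin, 68 mm in diameter, 90 mm high, origin at the centre of its underside.
Not all that is in view belongs to the job. Several things have the shape of the cap; the one meant has the colours described above.

How it is judged:
On the way, in this order (a step that is already met when the one before it is completed fails the run):
1. the cam lever is swung fully over, the cap still closed (value of joint cam_lever above 1.35 rad and z of cap in the frame of bottle below 0.122 m), for 0.2 s.
2. the cap is pressed down with the lever over (value of joint cam_lever above 1.35 rad and z of cap in the frame of bottle below 0.1145 m and angle between the x axis of cap and the x axis of bottle, either way round below 0.7 rad), for 0.1 s.
3. the cap is turned at least 45 degrees, still on the neck (angle between the x axis of cap and the x axis of bottle, either way round above 0.785 rad and z of cap in the frame of bottle below 0.128 m and horizontal distance between cap and bottle below 0.008 m), for 0.05 s.
At the end, for the whole second after the job is handed in: Cap gripped (over 1 N), still, level within 0.3 rad, 60 to 150 mm above its closed place, within 30 mm of the bottle's axis and not touching it; cam lever at 1.35 rad or more; bottle upright (0.08 rad) on the base plate within 8 mm of its seat (z of cap in the frame of bottle between 0.178 and 0.268 m and horizontal distance between cap and bottle below 0.03 m and angle between cap's own z axis and vertical below 0.3 rad and linear speed of cap below 0.03 m/s and contact force between cap and the fingers above 1 N and contact force between cap and bottle below 0.05 N and value of joint cam_lever above 1.35 rad and horizontal distance between bottle and holder below 0.008 m and z of bottle in the frame of holder below 0.018 m and angle between bottle's own z axis and vertical below 0.08 rad); the arm keeps its last pose, push and grip.
It fails at once if the bottle is lifted off the holder or tipped (z of bottle in the frame of holder above 0.03 m or angle between bottle's own z axis and vertical above 0.25 rad).
It fails at once if a bystander is disturbed (distance of any of cup, brush, tin from where it was at the start of the episode above 0.03 m or angle between any of cup, tin's own z axis and vertical above 0.4 rad).
It also fails if it takes over 61 s, if anything falls off the work surface, if the arm or the gripper's body presses on something with over 40 N, if the wrist force passes 120 N, or if a joint passes its speed limit or range.

## Working session

There is one attempt and no reset: what is moved stays moved. The work goes in short steps, Python scripts to look and compute and a shell command to move; the robot and the scene stay as the last step left them, time stands still between calls to the robot, and variables do not carry over. Pictures are saved under pics/ and viewed, and the job is handed in when it is done.

```bash
ls; mkdir -p pics; python3 - <<'E'
from rig import *
import cv2
s=get_state(); print(s); print(grasp_offset)
for n in("side","top"):
    im=get_image(n); cv2.imwrite(f"pics/{n}0.png",im["color"]); print(n,im["mtx"],im["k1"],im["R"],im["t"])
E
```

```text
pics
{'clock': 0.0, 'qpos': array([-1.28102769e+00,  2.76573726e-01,  1.50610778e+00,  3.64094111e-05,
        1.36071629e+00, -1.20997436e-01]), 'qd': array([ 0.00054484, -0.00069473, -0.00089663,  0.00060056,  0.00179807,
        0.000127  ]), 'effort': array([-2.39382271e-04, -4.16780019e+01, -2.45812064e+01, -1.36331041e-04,
        1.11654494e-02,  1.55707362e-06]), 'position': array([ 0.22946239, -0.52666103,  0.23046195]), 'ee_rot': array([ 0.14416494, -0.14424744,  0.69288275, -0.69160874]), 'contact_force': array([ 0.13110205, -0.63115784,  0.95114773]), 'moment': array([0.03589821, 0.05165452, 0.03744512]), 'width': 0.08526020507134119}
0.0187
side [[508.33659357   0.         313.88917079]
 [  0.         508.33659357 202.56128207]
 [  0.           0.           1.        ]] 0.05029213926506799 [[-0.97840076 -0.2066826  -0.00377544]
 [-0.11235457  0.54702085 -0.82954484]
 [ 0.17351773 -0.81120312 -0.55842735]] [0.53945339 0.1783978  1.16389777]
top [[360.98325764   0.         325.16058229]
 [  0.         360.98325764 198.51802832]
 [  0.           0.           1.        ]] 0.00437893475637721 [[-0.02301609 -0.99971065 -0.00699063]
 [-0.99599596  0.02353365 -0.08624509]
 [ 0.08638465  0.00497761 -0.99624942]] [0.01798021 0.56302102 0.944545  ]
```

View pics/side0.png

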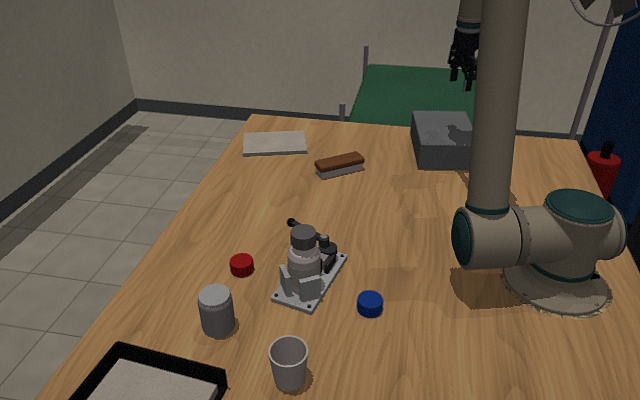

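View pics/top0.png

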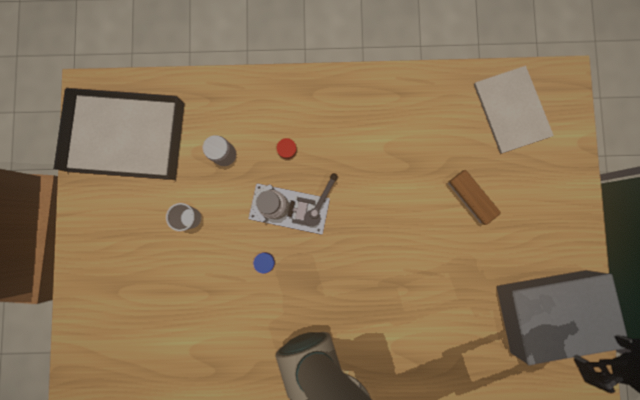

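Side: grey cap on the bottle (303,237), red cap decoy (242,265), blue cap decoy (370,304), cup (289,362), tin (217,310), brush (340,165). Top: grey cap about (269,202), red (287,148), blue (264,263), lever pivot about (315,212), ball (334,177). Now I'll check close crops.

```bash
python3 - <<'E'
import cv2
a=cv2.imread("pics/top0.png")[165:245,235:350]; cv2.imwrite("pics/c_top.png",cv2.resize(a,None,fx=6.5,fy=6.5,interpolation=cv2.INTER_CUBIC))
a=cv2.imread("pics/side0.png")[205:320,260:365]; cv2.imwrite("pics/c_side.png",cv2.resize(a,None,fx=5,fy=5,interpolation=cv2.INTER_CUBIC))
E
```

```text
(no output)
```

View pics/c_top.png

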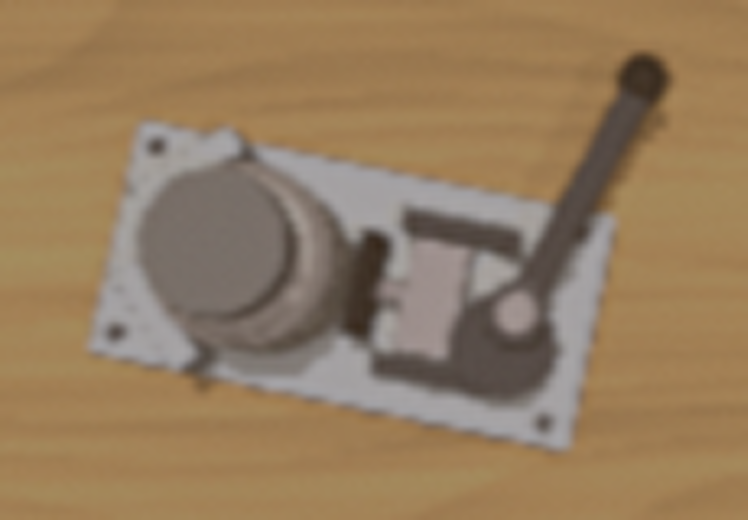

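View pics/c_side.png

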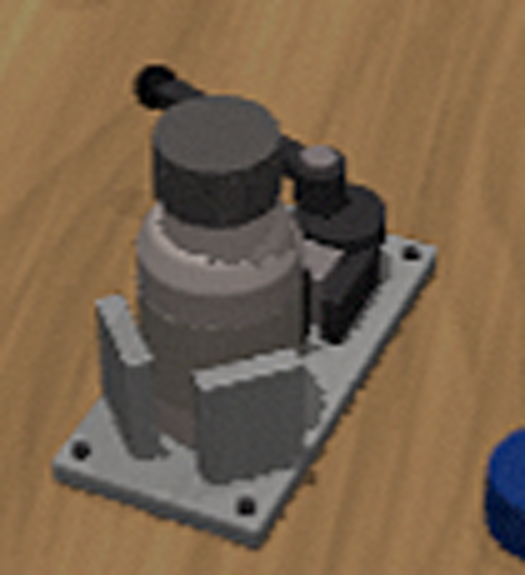

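The crops show that the grey ribbed cap sits on the white bottle, with the plate's corners, the pivot boss and the ball clearly visible. Next I'll turn these pixels into positions.

```bash
cat > h.py <<'E'
from rig import *
import numpy as np, cv2
from scipy.spatial.transform import Rotation as Ro
def ray(im,px):
    K=im["mtx"];d=[im["k1"],0,0,0]
    p=cv2.undistortPoints(np.array([[px]],float),K,np.array(d))[0,0]
    R=im["R"];t=im["t"]
    return -R.T@t, R.T@np.array([p[0],p[1],1])
def atz(im,px,z):
    c,d=ray(im,px); return c+d*(z-c[2])/d[2]
def tri(*pairs):
    A=np.zeros((3,3));b=np.zeros(3)
    for im,px in pairs:
        c,d=ray(im,px);d=d/np.linalg.norm(d);P=np.eye(3)-np.outer(d,d);A+=P;b+=P@c
    return np.linalg.solve(A,b)
def proj(im,X):
    r,_=cv2.Rodrigues(im["R"])
    return cv2.projectPoints(np.atleast_2d(np.array(X,float)),r,im["t"],im["mtx"],np.array([im["k1"],0,0,0,0.]))[0][:,0]
def tr():
    s=get_state();q=s["ee_rot"];return s,Ro.from_quat([q[1],q[2],q[3],q[0]])
E
python3 - <<'E'
from h import *
np.set_printoptions(precision=4,suppress=True)
T=get_image("top");S=get_image("side")
t=lambda u,v:(235+(u+.5)/6.5-.5,165+(v+.5)/6.5-.5)
s=lambda u,v:(260+(u+.5)/5-.5,205+(v+.5)/5-.5)
C=np.array([atz(T,t(*p),.012) for p in[(140,122),(613,213),(568,450),(90,350)]])
print(C); 
for p in [(55,470),(258,545),(435,250)]: print('side corner',atz(S,s(*p),.010))
ctr=C.mean(0); ydir=(C[0]-C[1]+C[3]-C[2])[:2]; ydir/=np.linalg.norm(ydir); xdir=np.array([ydir[1],-ydir[0]])
print('lengths',np.linalg.norm(C[0]-C[1]),np.linalg.norm(C[1]-C[2]))
org=ctr[:2]+ydir*.0375; print('origin',org,'ydir',ydir,'yaw',np.arctan2(xdir[1],xdir[0]))
print('pivot pred',org-.11*ydir,'pivot',atz(T,t(517,312),.072),atz(S,s(322,157),.072))
b=atz(T,t(643,77),.061);print('ball',b,atz(S,s(155,87),.061),tri((T,t(643,77)),(S,s(155,87))))
print('captop',atz(T,t(216,243),.160),atz(S,s(217,141),.160),tri((T,t(216,243)),(S,s(217,141))))
st,R=tr();print('tool axes cols\n',R.as_matrix(),st['position'])
E
```

```text
[[ 0.6104  0.1925  0.012 ]
 [ 0.5673 -0.0053  0.012 ]
 [ 0.4691  0.0157  0.012 ]
 [ 0.5152  0.214   0.012 ]]
side corner [0.6062 0.1946 0.01  ]
side corner [0.5107 0.2197 0.01  ]
side corner [0.4676 0.0146 0.01  ]
lengths 0.20244360204305045 0.10044362653052931
origin [0.5487 0.1408] ydir [0.2196 0.9756] yaw -0.22138855576136068
pivot pred [0.5246 0.0335] pivot [0.5239 0.0335 0.072 ] [0.5201 0.0326 0.072 ]
ball [ 0.6172 -0.0183  0.061 ] [ 0.614 -0.02   0.061] [ 0.6153 -0.0185  0.0621]
captop [0.5467 0.1367 0.16  ] [0.5437 0.1427 0.16  ] [0.546  0.1372 0.1557]
tool axes cols
 [[-0.9168 -0.0003  0.3994]
 [-0.3994  0.0011 -0.9168]
 [-0.0002 -1.     -0.0011]] [ 0.2295 -0.5269  0.2308]
```

Measured: the holder's origin is about (0.547, 0.140) with a yaw of −0.22. The pivot is at (0.523, 0.033) and the lever at about 0.29 rad. I'll move above the spot on the bottle side of the handle, with the fingers shut.

```bash
python3 -m jog '[255,-56.9,0,-35.4,0,-15.9,0,255,-56.9,0,-35.4,0,-15.9,0,255,-56.9,0,-35.4,0,-15.9,0,255,-56.9,0,-35.4,0,-15.9,0,255,-56.9,0,-35.4,0,-15.9,0,255,-56.9,0,-35.4,0,-15.9,0,255,-56.9,0,-35.4,0,-15.9,0,255,-56.9,0,-35.4,0,-15.9,0,255,-56.9,0,-35.4,0,-15.9,0,255,-56.9,0,-35.4,0,-15.9,0,255,-56.9,0,-35.4,0,-15.9,0,255,-56.9,0,-35.4,0,-15.9,0]' 40
python3 -m jog '[255,0,0,0,0,0,0]'
python3 - <<'E'
from h import *
np.set_printoptions(precision=4,suppress=True)
st,R=tr();print(R.as_matrix(),st['position'],st['qpos'],st['width'],st['clock'])
T=get_image("top");a=T["color"][140:260,230:390];cv2.imwrite("pics/t1.png",cv2.resize(a,None,fx=5,fy=5,interpolation=cv2.INTER_CUBIC))
E
```

```text
clock: 1.7
position: [0.6114, 0.0278, 0.2304]
ee_rot: [0.685, -0.685, 0.175, -0.175]
contact_force: [-0.9, -0.3, 0.1]
width: -0.0004
clock: 1.82
position: [0.6099, 0.0252, 0.2308]
ee_rot: [-0.684, 0.684, -0.179, 0.179]
contact_force: [0.8, -0.1, -0.5]
width: -0.0
[[ 0.872  -0.001   0.4894]
 [-0.4894 -0.0002  0.872 ]
 [-0.0008 -1.     -0.0007]] [0.6099 0.0252 0.2308] [-0.0725  0.3302  1.4267 -0.0003  1.3858 -1.1318] -2.7158845172311907e-05 1.825
```

View pics/t1.png

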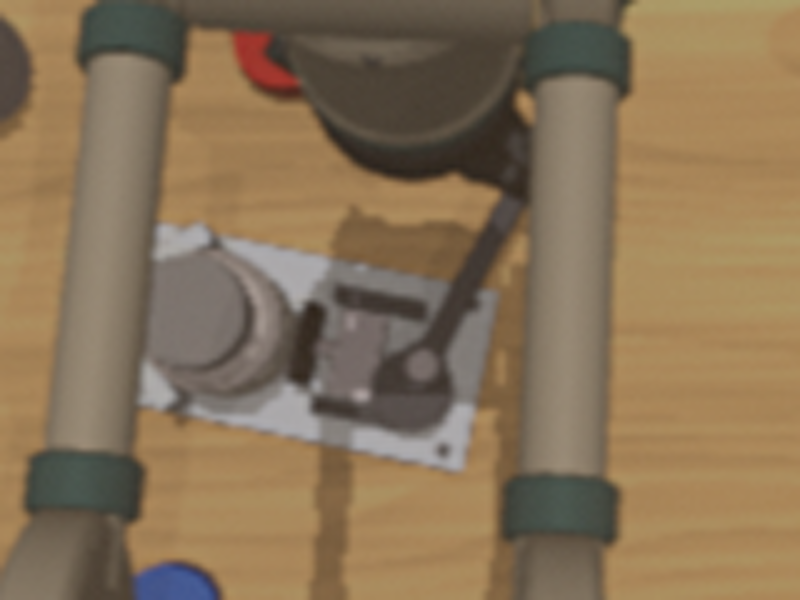

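```bash
python3 -m jog '[255,0,6,0,0,0,0,255,0,12,0,0,0,0,255,0,17,0,0,0,0,255,0,18.7,0,0,0,0,255,0,18.7,0,0,0,0]'
python3 - <<'E'
from h import *
S=get_image("side");a=S["color"][200:320,240:400];cv2.imwrite("pics/s2.png",cv2.resize(a,None,fx=5,fy=5,interpolation=cv2.INTER_CUBIC))
E
```

```text
clock: 2.5
position: [0.6098, 0.024, 0.0441]
ee_rot: [-0.684, 0.684, -0.18, 0.179]
contact_force: [0.6, -0.6, 0.7]
width: 0.0001
```

View pics/s2.png

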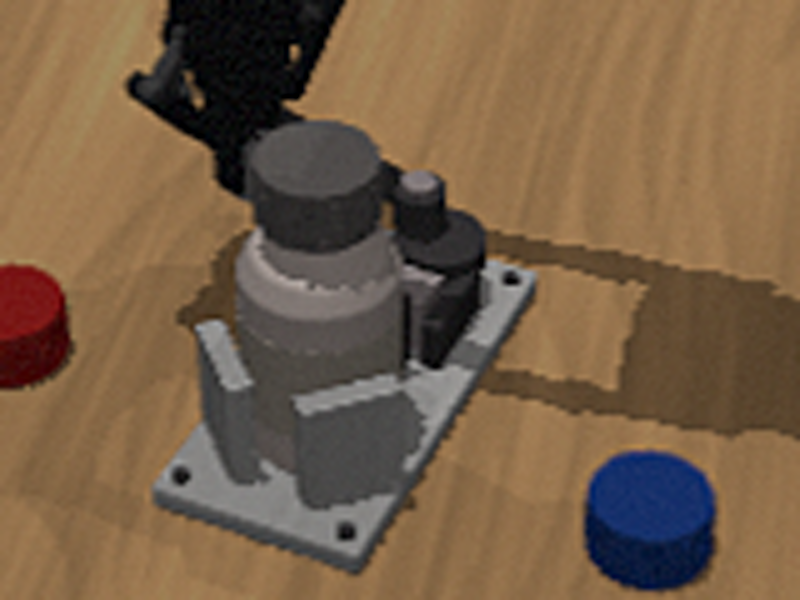

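The fingers are down behind the cap at about crop (235,180), clear of the bottle and on the +y side of the handle. Next comes the push.

```bash
python3 -m jog '[255,0,0,-1.5,0,0,0,255,0.2,0,-2.63,0,1,0,255,0.24,0,-3.78,0,2,0,255,0.12,0,-4.92,0,3,0,255,-0.16,0,-6.04,0,4,0,255,-0.58,0,-7.11,0,5,0,255,-1.16,0,-8.1,0,6,0,255,-1.87,0,-9.01,0,7,0,255,-2.69,0,-9.81,0,8,0,255,-2.69,0,-9.81,0,8,0]'
python3 - <<'E'
from h import *
S=get_image("side");a=S["color"][200:320,240:400];cv2.imwrite("pics/s3.png",cv2.resize(a,None,fx=5,fy=5,interpolation=cv2.INTER_CUBIC))
T=get_image("top");a=T["color"][140:260,230:390];cv2.imwrite("pics/t3.png",cv2.resize(a,None,fx=5,fy=5,interpolation=cv2.INTER_CUBIC))
E
```

```text
clock: 3.8
position: [0.5401, -0.0492, 0.0466]
ee_rot: [-0.487, 0.485, -0.512, 0.516]
contact_force: [1.5, -0.9, 0.7]
width: 0.0
```

View pics/s3.png

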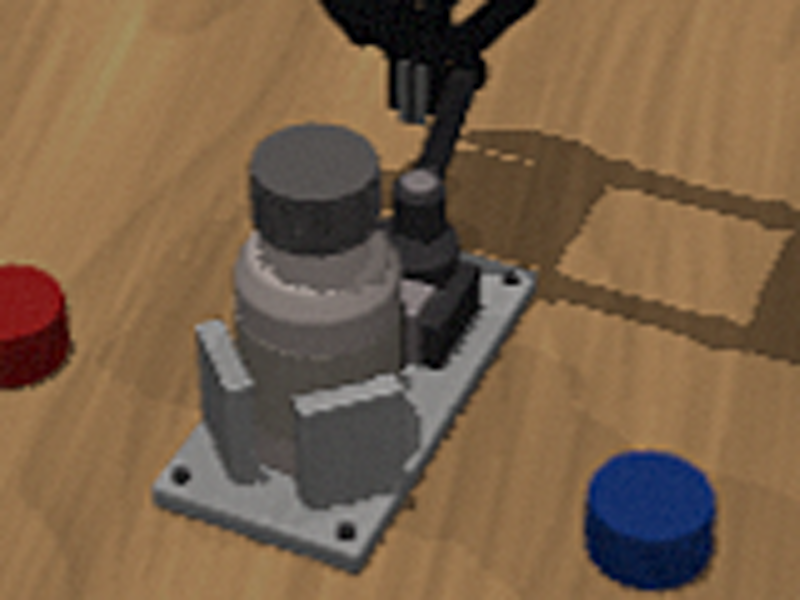

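View pics/t3.png

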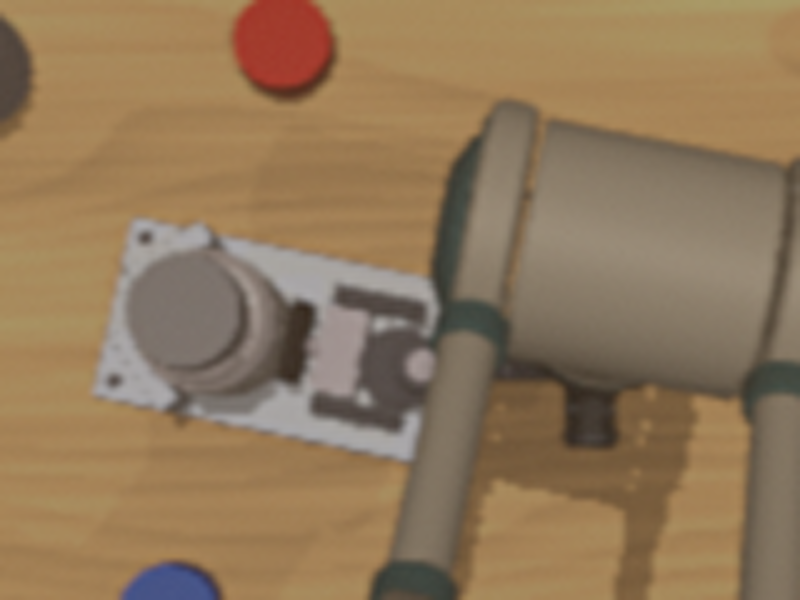

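```bash
python3 -m jog '[255,0.1,0,-0.55,0,0.5,0,255,0.2,0,-1.13,0,1,0,255,0.2,0,-1.13,0,1,0]'; python3 -m jog '[255,0.05,0,-0.3,0,0.25,0,255,0.05,0,-0.3,0,0.25,0]'
```

```text
clock: 4.28
position: [0.5298, -0.0504, 0.0458]
ee_rot: [-0.45, 0.448, -0.544, 0.548]
contact_force: [3.5, -2.6, 3.7]
width: 0.0001
clock: 4.53
position: [0.5268, -0.0504, 0.0456]
ee_rot: [-0.441, 0.439, -0.552, 0.556]
contact_force: [5.1, -4.0, 2.6]
width: -0.0002
```

```bash
python3 -m jog '[255,0.0,0,-0.3,0,0.25,0,255,0,0,-0.3,0,0.25,0]';python3 -m jog '[255,0.0,0,-0.3,0,0,0,255,0,0,-0.3,0,0,0]'
python3 -m jog '[255,0.0,0,-0.3,0,0,0,255,0,0,-0.3,0,0,0]'
```

```text
clock: 4.78
position: [0.5238, -0.0501, 0.0455]
ee_rot: [-0.431, 0.429, -0.559, 0.563]
contact_force: [4.8, -5.4, 1.4]
width: 0.0
clock: 5.03
position: [0.5237, -0.05, 0.0457]
ee_rot: [-0.432, 0.428, -0.558, 0.565]
contact_force: [8.7, -5.8, -1.5]
width: -0.0002
clock: 5.28
position: [0.5237, -0.05, 0.0458]
ee_rot: [-0.433, 0.427, -0.556, 0.566]
contact_force: [13.9, -7.9, -6.3]
width: 0.0002
```

The arm has stopped moving while the force climbs, so the lever is on its hard stop. I'll back off, rise and look.

```bash
python3 -m jog '[255,0,0,2,0,0,0,255,0,0,3.5,0,0,0,255,0,-6,3.5,0,0,0,255,0,-12,3.5,0,0,0,0,0,-18,3.5,0,0,0,0,10,-22,3.5,0,0,0,0,15,-22,3.5,0,0,0,0,18,-22,3.5,0,0,0,0,18,-22,3.5,0,0,0]'
python3 - <<'E'
from h import *
np.set_printoptions(precision=4,suppress=True)
st,R=tr();print(R.as_matrix(),st['position'],st['qpos'],st['contact_force'],st['moment'],st['clock'])
S=get_image("side");a=S["color"][200:320,240:400];cv2.imwrite("pics/s4.png",cv2.resize(a,None,fx=5,fy=5,interpolation=cv2.INTER_CUBIC))
T=get_image("top");a=T["color"][140:260,230:390];cv2.imwrite("pics/t4.png",cv2.resize(a,None,fx=5,fy=5,interpolation=cv2.INTER_CUBIC))
E
```

```text
clock: 6.4
position: [0.5002, -0.2332, 0.2642]
ee_rot: [0.427, -0.429, 0.563, -0.563]
contact_force: [-0.2, 0.9, -0.1]
width: 0.0854
[[-0.2677 -0.0018  0.9635]
 [-0.9635 -0.0007 -0.2677]
 [ 0.0011 -1.     -0.0015]] [ 0.5002 -0.2332  0.2642] [-0.5614  0.2249  1.4941 -0.0015  1.4237 -0.2902] [-0.2344  0.9135 -0.1041] [-0.0067  0.0248  0.0284] 6.4
```

View pics/s4.png

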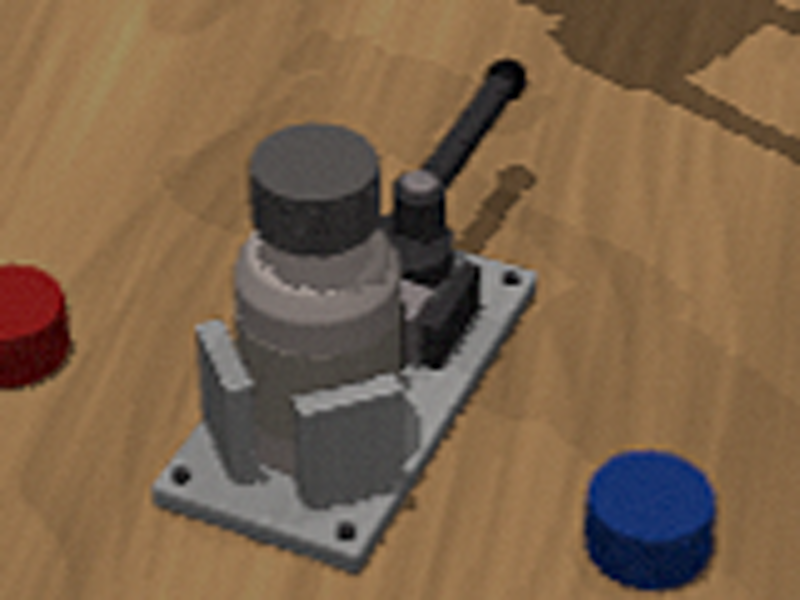

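View pics/t4.png

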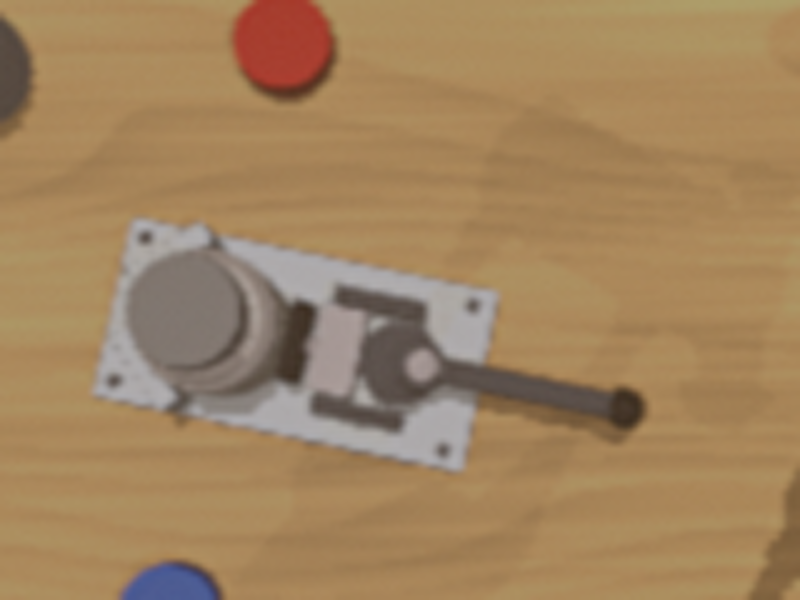

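The lever now points along the holder's −y, from the pivot at top crop (423,366) to the ball at (627,408). The cap is still closed, at top crop (185,309) and side crop (315,160).

```bash
python3 - <<'E'
from h import *
np.set_printoptions(precision=4,suppress=True)
T=get_image("top");S=get_image("side")
t=lambda u,v:(230+(u+.5)/5-.5,140+(v+.5)/5-.5)
s=lambda u,v:(240+(u+.5)/5-.5,200+(v+.5)/5-.5)
p=atz(T,t(627,408),.061)-atz(T,t(423,366),.072);print('lever',-.221-np.arctan2(p[1],p[0]))
print('captop',atz(T,t(185.5,309),.160),atz(S,s(315,160),.160))
# fit check: project top circle
a=np.linspace(0,6.28,60)
for c in[(.546,.140),(.545,.143)]:
  for n,I,o in(("top",T,(230,140)),("side",S,(240,200))):
    q=proj(I,np.c_[c[0]+.027*np.cos(a),c[1]+.027*np.sin(a),0*a+.160]); q=(q-o+.5)*5-.5
    print(c,n,q.min(0),q.max(0))
st,R=tr()
E
```

```text
lever 1.5721082914333768
captop [0.548  0.1392 0.16  ] [0.5454 0.1388 0.16  ]
(0.546, 0.14) top [125.3937 255.2801] [242.2772 371.9278]
(0.546, 0.14) side [247.9163 122.8709] [377.8891 201.7399]
(0.545, 0.143) top [118.9117 257.5816] [235.8049 374.2529]
(0.545, 0.143) side [248.4744 127.2779] [378.7712 206.5403]
```

```bash
python3 -m jog '[0,-37.1,0,-5.5,0,0,0,0,-37.1,0,-5.5,0,0,0,0,-37.1,0,-5.5,0,0,0,0,-37.1,0,-5.5,0,0,0,0,-37.1,0,-5.5,0,0,0,0,-37.1,0,-5.5,0,0,0,0,-37.1,0,-5.5,0,0,0,0,-37.1,0,-5.5,0,0,0,0,-37.1,0,-5.5,0,0,0]'
python3 - <<'E'
from h import *
np.set_printoptions(precision=4,suppress=True)
st,R=tr();print(R.as_matrix(),st['position'],st['qpos'],st['contact_force'],st['moment'],st['clock'])
S=get_image("side");a=S["color"][170:320,240:400];cv2.imwrite("pics/s5.png",cv2.resize(a,None,fx=4,fy=4,interpolation=cv2.INTER_CUBIC))
E
```

```text
clock: 7.72
position: [0.5459, 0.142, 0.2642]
ee_rot: [-0.429, 0.429, -0.562, 0.562]
contact_force: [0.1, -0.2, -0.7]
width: 0.0854
[[-0.2636 -0.0005  0.9646]
 [-0.9646 -0.0006 -0.2636]
 [ 0.0007 -1.     -0.0003]] [0.5459 0.142  0.2642] [ 0.1315  0.2433  1.4691 -0.0005  1.4297  0.3984] [ 0.1283 -0.2099 -0.6612] [-0.018   0.0199 -0.0177] 7.725
```

View pics/s5.png

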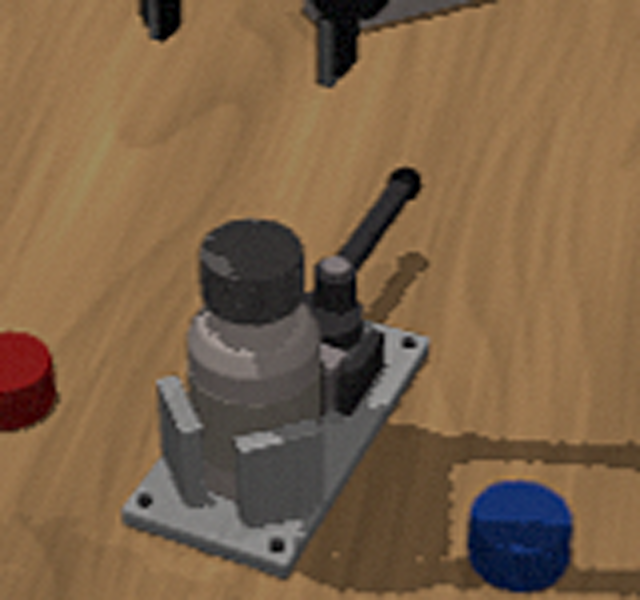

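The fingers straddle the cap line. I'll descend.

```bash
python3 -m jog '[0,0,4,0,0,0,0,0,0,8,0,0,0,0,0,0,10,0,0,0,0,0,0,10,0,0,0,0]'
python3 -m jog '[0,0,2.2,0,0,0,0,0,0,4.2,0,0,0,0,0,0,4.4,0,0,0,0,0,0,4.4,0,0,0,0]'
python3 - <<'E'
from h import *
S=get_image("side");a=S["color"][170:320,240:400];cv2.imwrite("pics/s6.png",cv2.resize(a,None,fx=4,fy=4,interpolation=cv2.INTER_CUBIC))
E
```

```text
clock: 8.28
position: [0.5452, 0.1412, 0.1628]
ee_rot: [0.427, -0.43, 0.563, -0.562]
contact_force: [0.6, -0.5, 0.8]
width: 0.0852
clock: 8.78
position: [0.5473, 0.1424, 0.1216]
ee_rot: [-0.43, 0.428, -0.562, 0.563]
contact_force: [-0.7, -0.5, 0.4]
width: 0.0856
```

View pics/s6.png

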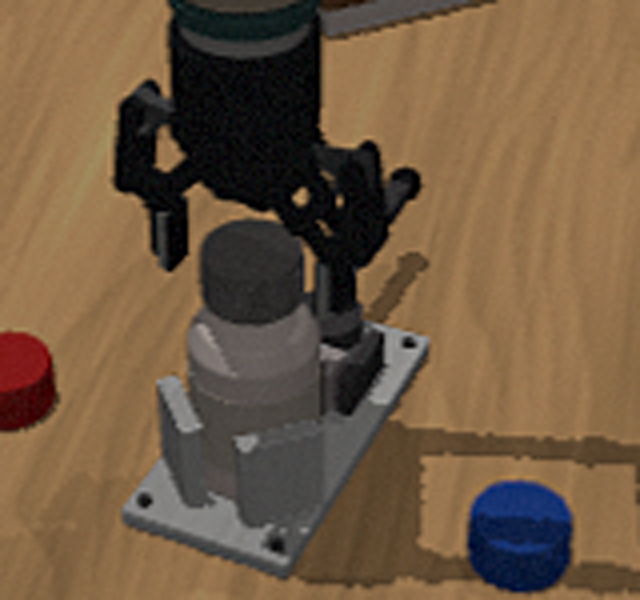

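```bash
python3 -m jog '[0,0.25,0,0,0,0,0,60,0.25,0,0,0,0,0,110,0.25,0,0,0,0,0,255,0.25,0,0,0,0,0,255,0.25,0,0,0,0,0,255,0.25,0,0,0,0,0,255,0.25,0,0,0,0,0]' 55
python3 - <<'E'
from h import *
np.set_printoptions(precision=4,suppress=True)
st,R=tr();print(R.as_matrix(),st['position'],st['contact_force'],st['moment'],st['clock'])
S=get_image("side");a=S["color"][170:320,240:400];cv2.imwrite("pics/s7.png",cv2.resize(a,None,fx=5,fy=4,interpolation=cv2.INTER_CUBIC))
E
```

```text
clock: 9.7
position: [0.5459, 0.1403, 0.1209]
ee_rot: [-0.429, 0.429, -0.562, 0.562]
contact_force: [-2.0, 0.1, 5.4]
width: 0.0539
[[-0.2632  0.0008  0.9647]
 [-0.9647 -0.0001 -0.2632]
 [-0.0001 -1.      0.0008]] [0.5459 0.1403 0.1209] [-2.0069  0.0523  5.4248] [-0.0342  0.1472  0.0182] 9.7
```

View pics/s7.png

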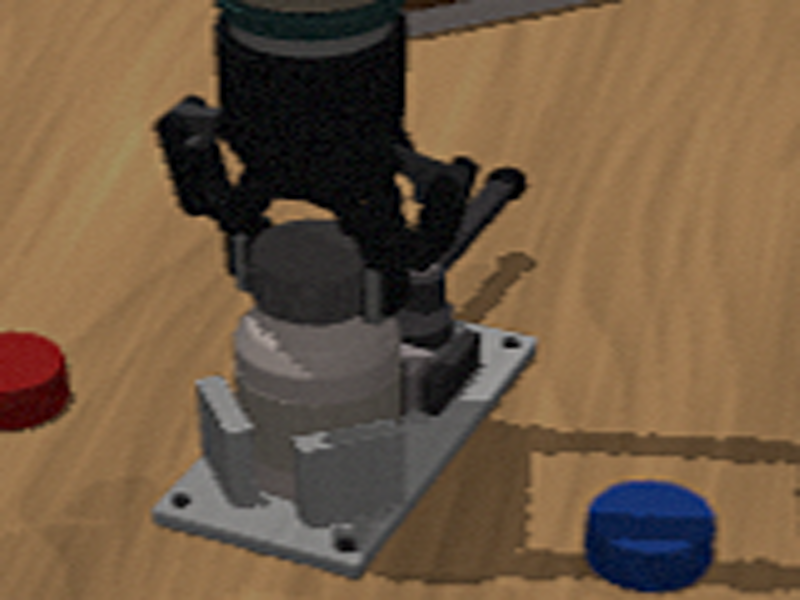

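It is gripped at 54 mm. Now I'll press down in small steps and watch force against travel.

```bash
python3 -m jog '[255,0,0.2,0,0,0,0,255,0,0.4,0,0,0,0,255,0,0.4,0,0,0,0]'
python3 -m jog '[255,0,0.2,0,0,0,0,255,0,0.2,0,0,0,0]'
python3 -m jog '[255,0,0.2,0,0,0,0,255,0,0.2,0,0,0,0]'
```

```text
clock: 10.12
position: [0.546, 0.1403, 0.1172]
ee_rot: [-0.43, 0.429, -0.562, 0.562]
contact_force: [-1.9, -0.7, 7.7]
width: 0.0535
clock: 10.38
position: [0.546, 0.1403, 0.1154]
ee_rot: [-0.43, 0.429, -0.562, 0.562]
contact_force: [-2.0, -0.8, 10.4]
width: 0.0538
clock: 10.62
position: [0.5462, 0.1403, 0.1149]
ee_rot: [-0.43, 0.429, -0.561, 0.562]
contact_force: [-3.8, -0.2, 16.2]
width: 0.0533
```

The cap is on its hard stop: travel ended at 0.1149 and the force is rising. Twist now, keeping the downward push.

```bash
python3 -m jog '[255,0,0.1,0,0,0,0,255,0,0.1,0,0,-1,0,255,0,0.1,0,0,-2,0,255,0,0.1,0,0,-3,0,255,0,0.1,0,0,-4,0,255,0,0.1,0,0,-4,0]'
```

```text
clock: 11.38
position: [0.5487, 0.1413, 0.115]
ee_rot: [0.57, -0.565, 0.42, -0.424]
contact_force: [-0.2, 1.2, 17.7]
width: 0.0533
```

```bash
python3 -m jog '[255,0,0.1,0,0,-1,0,255,0,0.1,0,0,-2,0,255,0,0.1,0,0,-3,0,255,0,0.1,0,0,-4,0,255,0,0.1,0,0,-5,0,255,0,0.1,0,0,-6,0,255,0,0.1,0,0,-7.2,0,255,0,0.1,0,0,-7.2,0]'
python3 - <<'E'
from h import *
np.set_printoptions(precision=4,suppress=True)
st,R=tr();print(R.as_matrix(),st['position'],st['qpos'],st['contact_force'],st['moment'],st['clock'])
S=get_image("side");a=S["color"][170:320,240:400];cv2.imwrite("pics/s8.png",cv2.resize(a,None,fx=5,fy=4,interpolation=cv2.INTER_CUBIC))
E
```

```text
clock: 12.38
position: [0.5496, 0.1419, 0.115]
ee_rot: [0.702, -0.699, 0.093, -0.1]
contact_force: [-1.3, 2.9, 21.5]
width: 0.0538
[[ 0.963   0.0105  0.2692]
 [-0.2693  0.0031  0.9631]
 [ 0.0092 -0.9999  0.0058]] [0.5496 0.1419 0.115 ] [ 0.1289  0.3479  1.7067  0.002   1.0762 -1.1702] [-1.2779  2.9362 21.5181] [0.3002 0.2145 0.0505] 12.375
```

View pics/s8.png

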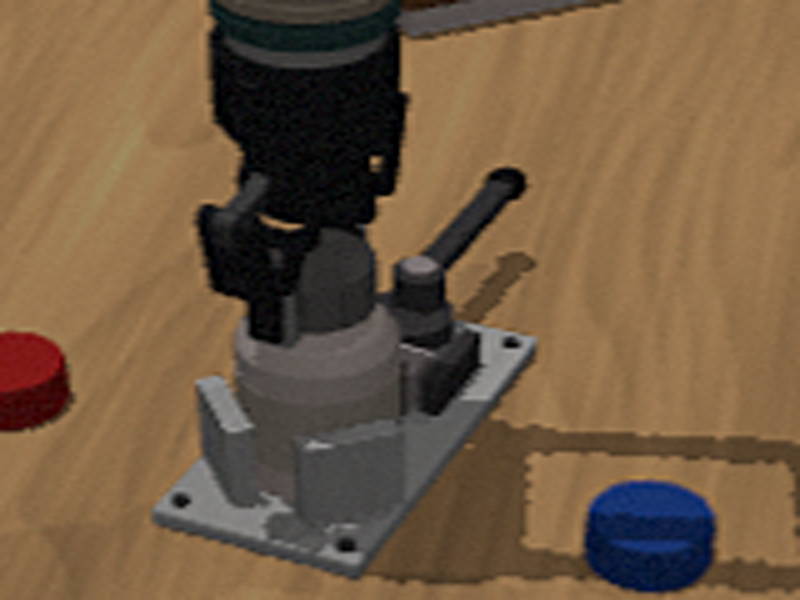

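The tool has turned about 90° with the cap still down and the bottle in place. I'll lift gently first and check the force.

```bash
python3 -m jog '[255,0,-0.4,0,0,0,0,255,0,-0.8,0,0,0,0,255,0,-1.2,0,0,0,0,255,0,-1.6,0,0,0,0,255,0,-1.6,0,0,0,0]'
```

```text
clock: 13.05
position: [0.5466, 0.1405, 0.1265]
ee_rot: [0.701, -0.7, 0.096, -0.097]
contact_force: [2.8, 1.4, 1.1]
width: 0.0532
```

```bash
python3 - <<'E'
from h import *
S=get_image("side");a=S["color"][170:320,240:400];cv2.imwrite("pics/s9.png",cv2.resize(a,None,fx=5,fy=4,interpolation=cv2.INTER_CUBIC))
E
```

```text
(no output)
```

View pics/s9.png

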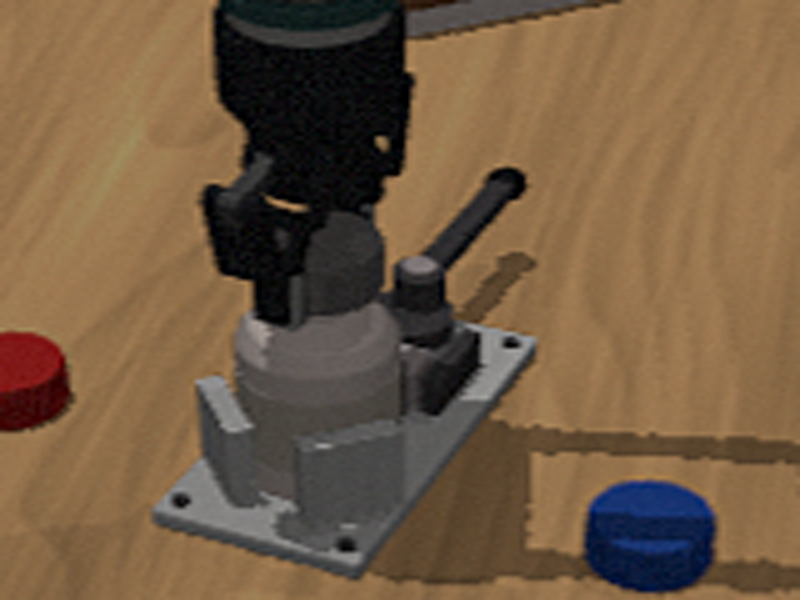

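The cap came up 11.5 mm with almost no force, so the lock is released. I'll continue straight up to about +100 mm.

```bash
python3 -m jog '[255,0,-0.8,0,0,0,0,255,0,-1.6,0,0,0,0,255,0,-2.4,0,0,0,0,255,0,-3.4,0,0,0,0,255,0,-4.6,0,0,0,0,255,0,-6,0,0,0,0,255,0,-7.4,0,0,0,0,255,0,-8.6,0,0,0,0,255,0,-9.4,0,0,0,0,255,0,-9.4,0,0,0,0,255,0,-9.4,0,0,0,0,255,0,-9.4,0,0,0,0]'
python3 - <<'E'
from h import *
np.set_printoptions(precision=4,suppress=True)
st,R=tr();print(R.as_matrix(),st['position'],st['qd'],st['contact_force'],st['clock'])
S=get_image("side");a=S["color"][130:320,230:400];cv2.imwrite("pics/s10.png",cv2.resize(a,None,fx=3.1,fy=3.1,interpolation=cv2.INTER_CUBIC))
T=get_image("top");cv2.imwrite("pics/t10.png",T["color"])
E
```

```text
clock: 14.6
position: [0.5453, 0.1402, 0.2197]
ee_rot: [-0.7, 0.701, -0.097, 0.096]
contact_force: [0.2, -1.0, -0.5]
width: 0.0536
[[ 0.9629 -0.0013  0.27  ]
 [-0.27   -0.0003  0.9629]
 [-0.0011 -1.     -0.0006]] [0.5453 0.1402 0.2197] [-0.0003 -0.0008 -0.0009 -0.0007  0.0008  0.001 ] [ 0.1745 -0.982  -0.518 ] 14.6
```

View pics/s10.png

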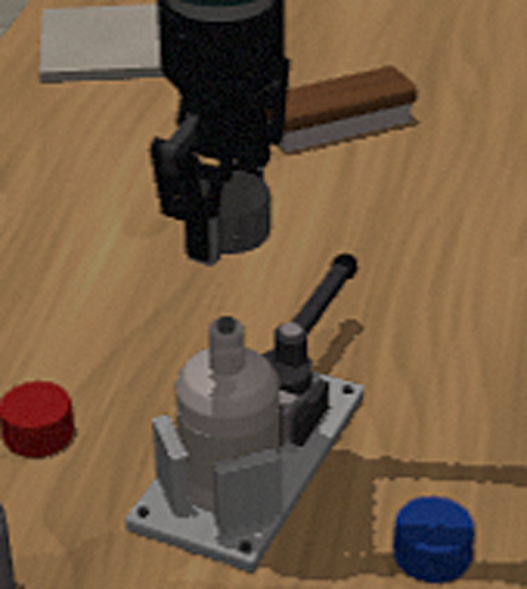

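View pics/t10.png

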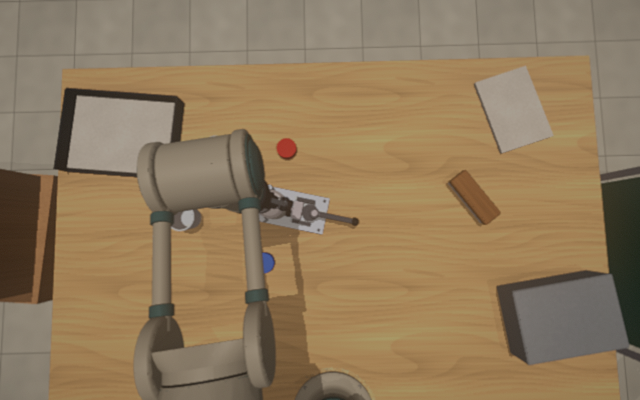

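The side view shows the cap gripped at crop (245,212), level above the bare neck at (227,325). The bottle is standing clamped and the lever is over (ball at (345,265)). In the top view the brush and cup look where they started, and the lever's ball is at (355,221). I'll hand the job in.

```bash
python3 -c "
from rig import *
print(sign_off())"
```

```text
the job is handed in; nothing more can be done
None
```

I carried out the whole task and handed the job in at about 15 s on the robot's clock; sign-off gives no verdict. I pushed the lever with shut fingers until it hit its stop. I then gripped the cap, pressed it to its hard stop, turned the gripper 90° anticlockwise and lifted the cap straight up.

**Lever:** after the push it measured about 1.57 rad in the top image.

**Press and twist:** the cap stopped going down after about 6 mm, at 16 N, and the push was about 21 N at the end of the twist. I only measured the gripper's turn, not the cap's. The cap then lifted with about 1 N, so the lock was released.

**End pose:** the gripper still holds the cap at about 54 mm opening, level and still. It is about 99 mm above its closed height and over the bottle's axis to within a few mm. The last pictures show the bottle upright in the holder with its neck bare.

**Bystanders:** the brush and cup look where they started. The tin was hidden under the arm in the last top view, so I did not check it at the end; no move went near it.

Nothing failed. The two cameras disagreed by about 3 mm on where the cap was, and during the twist the gripper drifted about 4 mm sideways, probably because the grip was slightly off centre.

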